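# Sweep the baguette ends off the slicing board into the pan

## Task

Clear the slicing board: with the fingertips, sweep the four cut-off baguette ends along the board and over its end into the shallow steel pan that stands against it, without picking any of them up. Leave everything else where it is: the jam jar and the half baguette on the board, the bread knife behind it, and the two thin loaves in the wooden tray at its other end.

Things in the scene. Friction and masses are not known exactly. Their poses are not given: they have to be found in the camera images.
- board: butcher-block slicing board, fixed, 360 mm (its x, away from the robot) by 400 mm (its y, to the robot's left) and 50 mm thick: its top is 50 mm above the counter. The top is flat, with no rim. Origin at the centre of the underside, z up; its yaw is within 0.12 rad of the robot's frame
- pan: empty shallow stainless-steel pan, fixed, standing on the counter against the board's left or right end (2 mm from the board's +y or -y end face, lined up with it; the side differs from start to start): 380 mm (its x, parallel to the board's x) by 176 mm (its y) outside, 40 mm high, walls and floor 3 mm; its rim is 10 mm below the board's top. Origin at the centre of the underside, z up
- heel1: cut-off baguette end, brown crust, pale score marks, lying on its flat underside: 44 mm from its pale round cut face (14 mm behind the origin) to its blunt nose (30 mm ahead), 48 mm wide, 46 mm high, about 18 g; turned any way. Slides and turns when pushed. Over 28 mm clear of the board's ends, 70 mm of the next piece along it. Origin 20 mm above its underside; x points to the nose, z up
- heel2: cut-off baguette end, brown crust, pale score marks, lying on its flat underside: 44 mm from its pale round cut face (14 mm behind the origin) to its blunt nose (30 mm ahead), 48 mm wide, 46 mm high, about 18 g; turned any way. Slides and turns when pushed. Over 28 mm clear of the board's ends, 70 mm of the next piece along it. Origin 20 mm above its underside; x points to the nose, z up
- heel3: cut-off baguette end, brown crust, pale score marks, lying on its flat underside: 44 mm from its pale round cut face (14 mm behind the origin) to its blunt nose (30 mm ahead), 48 mm wide, 46 mm high, about 18 g; turned any way. Slides and turns when pushed. Over 28 mm clear of the board's ends, 70 mm of the next piece along it. Origin 20 mm above its underside; x points to the nose, z up
- heel4: cut-off baguette end, brown crust, pale score marks, lying on its flat underside: 44 mm from its pale round cut face (14 mm behind the origin) to its blunt nose (30 mm ahead), 48 mm wide, 46 mm high, about 18 g; turned any way. Slides and turns when pushed. Over 28 mm clear of the board's ends, 70 mm of the next piece along it. Origin 20 mm above its underside; x points to the nose, z up
- jar: small closed jam jar (red, brass lid) standing on the board near its middle: 48 mm across, 57 mm high, 140 g, loose. Origin at the centre of its underside. Two baguette ends lie on the robot's side of it and two beyond: every end's axis is at least 60 mm from the jar's axis along the board's x, so a straight push along the board's y passes it. Leave it alone
- half_baguette: half baguette lying on the board along its far edge, parallel to the board's y, its axis about 145 mm from the board's centre towards +x: 270 mm long, 56 mm thick, loose. Origin under its middle. Leave it alone
- knife: bread knife, black handle and serrated blade, 360 mm long, 16 mm high, lying on the counter behind (+x of) the board, loose. Origin under its middle. Leave it alone
- ficelle1: thin baguette (ficelle) lying in the wooden tray, 270 mm long, 42 mm thick, highest point about 60 mm above the counter; origin under its middle. Leave it alone
- ficelle2: thin baguette (ficelle) lying in the wooden tray, 270 mm long, 42 mm thick, highest point about 60 mm above the counter; origin under its middle. Leave it alone

How it is judged:
By the outcome, as a careful person would: the job done as asked, in the order asked, and still so for the second after the job is handed in, with the robot touching nothing.
It also fails if it takes over 72 s, if anything falls off the work surface, if the arm or the gripper's body presses on something with over 40 N, if the wrist force passes 120 N, or if a joint passes its speed limit or range.

## Robot

A 7-joint arm with a two-finger parallel gripper is mounted at the origin on the work surface. World frame = base frame: x ahead of the robot, y to its left, z up, the work surface at z = 0. Lengths are in m, angles in rad, forces in N, time in s.
With the tool pointing down it reaches from about 0.35 to 0.9 m from the base axis. Payload 7.2 kg.
Tool frame: the origin (TCP) lies midway between the tips of the shut fingers; the grasp point (between the pads) lies 19 mm behind it; z points along the fingers, y is the line along which they close (so a half turn about z gives the same grasp; the last joint's range is limited). The gripper opens to 88 mm and grips with 3 to 60 N. Pads are 20 mm wide; open, the fingers measure 115 mm over their backs; the gripper's body (75 mm by 178 mm) begins 61 mm behind the grasp point.
Start: joints at [1.146, 0.411, -0.013, 1.596, 0.006, 1.134, -0.082], TCP at [0.218, -0.586, 0.223] pointing down, gripper open.
Joint ranges: [-2.95, 2.95], [-0.29, 1.99], [-1.47, 1.44], [0.14, 2.54], [-1.03, 4.17], [0.13, 1.85], [-2.86, 2.86]. Speed limits (rad/s): [2.39, 2.39, 3.01, 3.01, 3.14, 3.14, 3.14].

## Interface

Orientations are given as a unit quaternion [w, x, y, z].
In Python, from bench import r, viewer, hand_in, boxes_of, regions_of gives the robot as it stands.
- The arm moves only by the tool send_rows, never from a script. Its argument "moves" is a list of rows, each an object with "hand": the finger opening in mm, from 0 to 87.8; "xyz": the shift along the tool's x, y, z in mm, a list of three; "twist": the turn about the tool's z in rad. In form: [{"hand": hand, "xyz": [dx, dy, dz], "twist": twist}, ...]. A call has 1 to 12 rows; each row is the pose to reach, as a shift and turn from the pose commanded when the call began, along the tool's axes at that moment; what a row does not reach only later rows make up. A row lasts 1/10 s, in which the tool goes at most 50 mm and 8.59 degrees, less where a joint would pass 70% of its speed; a pose out of reach is approached as far as the arm can. A call with a gripper value outside its range is refused whole. The fingers move at their own pace and stop on an object; "force" is the grip in N (left out, the last holds). Time passes only in rows, so rows that repeat a pose let the fingers close. It gives the time, the measured TCP pose, the force, the opening and the grip force at its end, in the units of the state.
- r.get_state(): the state, without advancing time (a new reading comes with each control period).
- viewer.capture(name): name is "side" or "top" or "wrist"; returns a dict with "img" (420x560x3 uint8, red, green, blue), "camera_matrix" (3x3 intrinsics, pixels), "origin" and "rotation" of the camera in the world. Camera axes: x right, y up, looking along -z (the intrinsics and any distortion apply to the point x, -y, -z); pixel columns grow to the right and rows downward; lengths in m; the calibration is good to about 2 mm. A picture is of the moment at which its call begins. There is no depth.
- hand_in(): hands the job in; it is judged then, once.
Trained networks look in the newest picture that a camera, given by its name, has taken for a name from the list of things; names that differ only in an ending like _2 or _b are one class to them, and where a whole thing is asked for, a point or a joint stands for the part that bears it (a point fixed in the world has none). Each returns a list of dicts, best first, with "score" (0 to 1); they miss things now and then, are a little off and sometimes report something else, mostly with a low value. They report only what shows in the picture. A call takes as long as a camera call.
- boxes_of(name, camera): "at" ([x, y, z] in m, in the coordinates of the camera as it stood for that picture, good to about 4 mm: the middle of the surface that is visible of it).
- regions_of(name, camera): "mask" (420x560 bool, what is visible of it).
The state is a dict: "clock": time; "qpos": joint angles; "qvel": joint speeds; "tau": joint torques, N m; "eef_pos": TCP position; "tool_rot": TCP orientation; "wrist_force": force on the tool from outside, world axes, zero at the start; "moment": the same for the moment, N m; "width": finger opening in m; "gripper_force": force on a finger pad.
Only numpy, scipy, OpenCV 4.12 (cv2) and the standard library are available. Lean on these libraries where they do the work, as an engineer would, in place of code of your own. Each camera call takes 0.05 s, during which the arm holds its last target. There are 200 camera calls.

## Working session

There is one attempt and no reset: what is moved stays moved. The work goes in short steps, Python scripts to look and compute and a tool call to move; the robot and the scene stay as the last step left them, time stands still between calls to the robot, and variables do not carry over. Pictures are saved under pics/ and viewed, at most 10 in all, crops included, and the job is handed in when it is done.

Besides the shell and the picture viewer there is one more tool, called after "Call:" as name([rows], argument=value, ...), one row to a line, values as JSON. send_rows: Moves the arm, as the interface text tells. Its arguments: {"type":"object","properties":{"moves":{"type":"array","items":{"type":"object","properties":{"hand":{"type":"number"},"xyz":{"type":"array","items":{"type":"number"}},"twist":{"type":"number"}}}},"force":{"type":"number"}},"required":["moves"]}

```bash
mkdir -p pics; cat > h.py <<'E'
import numpy as np, cv2
from bench import r, viewer, hand_in, boxes_of, regions_of
def pos(c,b): return np.array(c["origin"])+np.array(c["rotation"])@np.array(b["at"])
def cap(n,f=None):
    c=viewer.capture(n)
    if f: cv2.imwrite(f"pics/{f}.png",cv2.cvtColor(c["img"],cv2.COLOR_RGB2BGR))
    return c
def pix2plane(c,u,v,z):
    K=np.array(c["camera_matrix"]); d=np.linalg.inv(K)@[u,v,1]; d=np.array([d[0],-d[1],-d[2]])
    d=np.array(c["rotation"])@d; o=np.array(c["origin"]); return o+d*(z-o[2])/d[2]
E
python3 - <<'E'
from h import *
s=r.get_state(); print(s["eef_pos"],s["tool_rot"],s["clock"])
for cam in ["top","side"]:
    c=cap(cam,cam+"0"); print(cam,np.round(c["origin"],3))
    for n in ["board","pan","heel1","jar","half_baguette","knife","ficelle1"]:
        print(n,[(np.round(pos(c,b),3).tolist(),round(b["score"],2)) for b in boxes_of(n,cam)])
E
```

```text
[ 0.21806025 -0.58518119  0.22181974] [-7.76979023e-04  9.84123540e-01  1.77482973e-01 -2.21433713e-04] 0.0
top [0.413 0.013 1.252]Traceback (most recent call last):
  File "<stdin>", line 6, in <module>
  File "h.py", line 3, in pos
    def pos(c,b): return np.array(c["origin"])+np.array(c["rotation"])@np.array(b["at"])
                                               ~~~~~~~~~~~~~~~~~~~~~~~^~~~~~~~~~~~~~~~~~
ValueError: matmul: Input operand 1 has a mismatch in its core dimension 0, with gufunc signature (n?,k),(k,m?)->(n?,m?) (size 3 is different from 4)
```

View pics/top0.png

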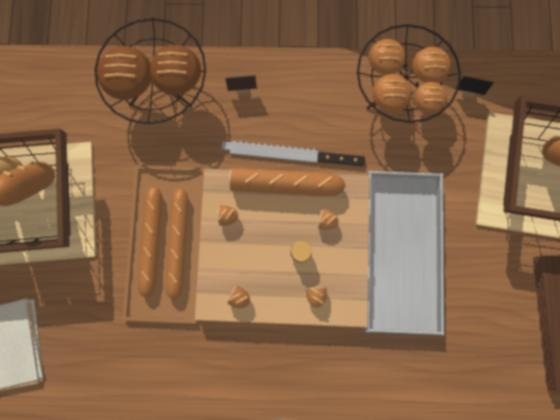

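The top view shows the pan on the right (-y, columns 370-443) and the tray on the left. The heels are at about (227,214), (328,219), (238,296) and (317,295), and the jar is at (301,251). The camera rotation is a quaternion, so I'll convert it.

```bash
sed -i 's/^import numpy.*/&\nfrom scipy.spatial.transform import Rotation as R\ndef rm(c): return R.from_quat(np.roll(c["rotation"],-1)).as_matrix()/; s/np.array(c\["rotation"\])/rm(c)/' h.py
python3 - <<'E'
from h import *
for cam in ["top","side"]:
    c=cap(cam,cam+"0"); print(cam,np.round(c["origin"],3),np.round(rm(c),2).tolist())
    for n in ["board","pan","heel1","jar","half_baguette","ficelle1"]:
        print(n,[(np.round(pos(c,b),3).tolist(),round(b["score"],2)) for b in boxes_of(n,cam)])
    if cam=="top":
        for n in ["board","pan","half_baguette"]:
            m=regions_of(n,cam)[0]["mask"].astype(np.uint8)
            q=cv2.boxPoints(cv2.minAreaRect(cv2.findNonZero(m)))
            print(n,[np.round(pix2plane(c,u,v,{"board":.05,"pan":.04,"half_baguette":.08}[n])[:2],3).tolist() for u,v in q])
        for g in regions_of("heel1",cam):
            m=g["mask"].astype(np.uint8);p=cv2.findNonZero(m)[:,0].mean(0); print(p,np.round(pix2plane(c,*p,.07),3))
E
```

```text
top [0.413 0.013 1.252] [[0.01, 0.99, -0.15], [-1.0, 0.01, -0.01], [-0.01, 0.15, 0.99]]
board [([0.501, 0.009, 0.047], 0.93)]
pan [([0.512, -0.288, 0.004], 0.61)]
heel1 [([0.586, 0.143, 0.093], 0.87), ([0.396, 0.112, 0.091], 0.76), ([0.577, -0.088, 0.091], 0.72), ([0.406, -0.067, 0.093], 0.59)]
jar [([0.51, -0.022, 0.103], 0.89), ([0.513, -0.288, 0.004], 0.35), ([0.501, 0.011, 0.05], 0.19)]
half_baguette [([0.667, 0.008, 0.102], 0.6)]
ficelle1 [([0.525, 0.263, 0.044], 0.58), ([0.53, 0.327, 0.046], 0.56)]
board [[0.347, 0.214], [0.708, 0.213], [0.696, -0.202], [0.337, -0.184]]
pan [[0.322, -0.18], [0.709, -0.193], [0.707, -0.385], [0.321, -0.364]]
half_baguette [[0.646, 0.143], [0.706, 0.141], [0.693, -0.133], [0.633, -0.129]]
[226.38505747 214.97988506] [0.59  0.144 0.07 ]
[316.35820896 295.54925373] [ 0.406 -0.068  0.07 ]
[326.92261905 219.78571429] [ 0.582 -0.092  0.07 ]
side [0.223 0.526 0.675] [[-0.8, 0.39, -0.44], [-0.59, -0.54, 0.6], [-0.01, 0.74, 0.67]]
board [([0.48, 0.074, 0.052], 0.82)]
pan [([0.499, -0.321, 0.007], 0.63)]
heel1 [([0.584, 0.156, 0.084], 0.96), ([0.577, -0.078, 0.079], 0.86), ([0.397, 0.119, 0.092], 0.78), ([0.405, -0.053, 0.088], 0.72)]
jar [([0.504, -0.015, 0.097], 0.83), ([0.512, 0.277, 0.047], 0.73)]
half_baguette [([0.656, 0.043, 0.103], 0.76)]
ficelle1 [([0.508, 0.339, 0.05], 0.98), ([0.517, 0.276, 0.045], 0.59)]
```

View pics/side0.png

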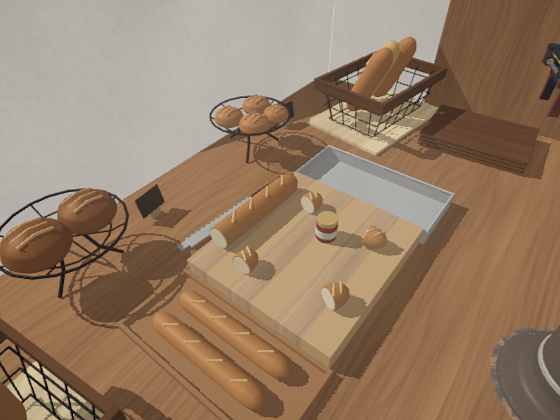

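The side view agrees with the top one: four heels, the jar mid-board, and the pan at the far (-y) end. The board's yaw is about -0.04. I'll sweep with the fingers 30 mm apart across the push direction, taking the heel nearer the pan in each lane first.

Call:
send_rows([
  {"hand": 30,"xyz": [44,-33,0],"twist": -0.1},
  {"hand": 30,"xyz": [88,-66,0],"twist": -0.2},
  {"hand": 30,"xyz": [132,-99,0],"twist": -0.3},
  {"hand": 30,"xyz": [176,-132,0],"twist": -0.4},
  {"hand": 30,"xyz": [220,-165,0],"twist": -0.5},
  {"hand": 30,"xyz": [264,-198,0],"twist": -0.6},
  {"hand": 30,"xyz": [308,-231,0],"twist": -0.7},
  {"hand": 30,"xyz": [352,-264,0],"twist": -0.8},
  {"hand": 30,"xyz": [396,-297,10],"twist": -0.9},
  {"hand": 30,"xyz": [440,-330,20],"twist": -1.0},
  {"hand": 30,"xyz": [484,-363,22],"twist": -1.1},
  {"hand": 30,"xyz": [533,-394,22],"twist": -1.174},
])

```text
clock: 2.2
eef_pos: [0.544, -0.081, 0.2034]
tool_rot: [0.0, 0.72, 0.694, -0.0]
wrist_force: [0.6, -0.0, 0.2]
width: 0.0298
gripper_force: 0.0
```

Call:
send_rows([
  {"hand": 30,"xyz": [0,0,0],"twist": 0},
  {"hand": 30,"xyz": [0,0,0],"twist": 0},
  {"hand": 30,"xyz": [0,0,0],"twist": 0},
])

```text
clock: 2.5
eef_pos: [0.5429, -0.084, 0.2033]
tool_rot: [0.0, 0.722, 0.692, -0.0]
wrist_force: [-0.0, 0.2, 0.6]
width: 0.03
gripper_force: 0.0
```

Call:
send_rows([
  {"hand": 30,"xyz": [30,20,0],"twist": 0},
  {"hand": 30,"xyz": [56,38,0],"twist": 0},
  {"hand": 30,"xyz": [56,38,0],"twist": 0},
  {"hand": 30,"xyz": [56,38,35],"twist": 0},
  {"hand": 30,"xyz": [56,38,70],"twist": 0},
  {"hand": 30,"xyz": [56,38,105],"twist": 0},
  {"hand": 30,"xyz": [56,38,130],"twist": 0},
  {"hand": 30,"xyz": [56,38,143],"twist": 0},
  {"hand": 30,"xyz": [56,38,143],"twist": 0},
  {"hand": 30,"xyz": [56,38,143],"twist": 0},
])

```text
clock: 3.5
eef_pos: [0.5841, -0.0291, 0.0615]
tool_rot: [0.0, 0.722, 0.692, 0.0]
wrist_force: [0.1, 0.8, -0.4]
width: 0.03
gripper_force: 0.0
```

```bash
python3 - <<'E'
from h import *
cap("side","side1"); print(r.get_state()["eef_pos"])
E
```

```text
[ 0.58452761 -0.02878705  0.061936  ]
```

View pics/side1.png

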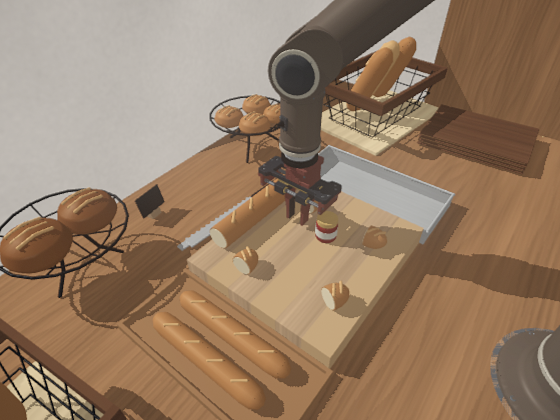

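The fingertips (about 300,210) stand behind heel B, clear of the jar and the baguette, so I'll sweep.

Call:
send_rows([
  {"hand": 30,"xyz": [-12,0,0],"twist": 0},
  {"hand": 30,"xyz": [-26,0,0],"twist": 0},
  {"hand": 30,"xyz": [-42,0,0],"twist": 0},
  {"hand": 30,"xyz": [-60,0,0],"twist": 0},
  {"hand": 30,"xyz": [-80,0,0],"twist": 0},
  {"hand": 30,"xyz": [-100,0,0],"twist": 0},
  {"hand": 30,"xyz": [-122,0,0],"twist": 0},
  {"hand": 30,"xyz": [-146,0,0],"twist": 0},
  {"hand": 30,"xyz": [-172,0,0],"twist": 0},
  {"hand": 30,"xyz": [-200,0,0],"twist": 0},
  {"hand": 30,"xyz": [-225,0,0],"twist": 0},
  {"hand": 30,"xyz": [-225,0,0],"twist": 0},
])

```text
clock: 4.75
eef_pos: [0.5728, -0.2599, 0.0603]
tool_rot: [0.001, 0.724, 0.69, -0.001]
wrist_force: [-1.3, 0.2, -0.4]
width: 0.0297
gripper_force: 0.0
```

```bash
python3 - <<'E'
from h import *
s=r.get_state();print(s["eef_pos"],s["wrist_force"])
for cam in ["top","side"]:
    c=cap(cam,cam+"2")
    for n in ["heel1","jar"]:
        print(n,[(np.round(pos(c,b),3).tolist(),round(b["score"],2)) for b in boxes_of(n,cam)])
E
```

```text
[ 0.57283061 -0.25994359  0.06032229] [-1.26445542  0.23072619 -0.41461708]
heel1 [([0.583, 0.142, 0.092], 0.66), ([0.406, -0.066, 0.092], 0.6), ([0.395, 0.112, 0.088], 0.55)]
jar [([0.511, -0.024, 0.105], 0.63)]
heel1 [([0.585, 0.157, 0.087], 0.98), ([0.407, -0.053, 0.087], 0.95), ([0.396, 0.118, 0.091], 0.73), ([0.578, -0.265, 0.032], 0.73), ([0.507, 0.34, 0.049], 0.39)]
jar [([0.499, -0.011, 0.094], 0.84), ([0.509, 0.337, 0.046], 0.68)]
```

View pics/side2.png

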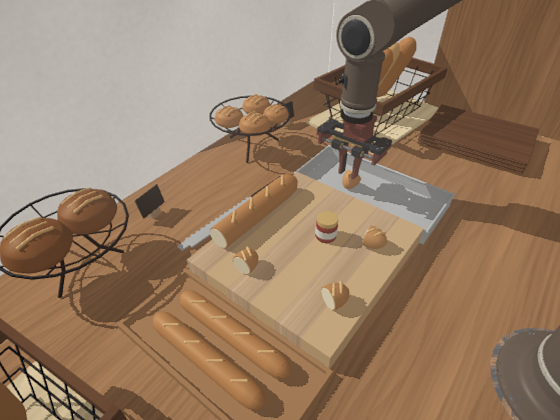

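Heel B is in the pan at (350,180) and nothing else has moved. Next is heel A.

Call:
send_rows([
  {"hand": 30,"xyz": [0,0,-40],"twist": 0},
  {"hand": 30,"xyz": [0,0,-80],"twist": 0},
  {"hand": 30,"xyz": [0,0,-120],"twist": 0},
  {"hand": 30,"xyz": [45,0,-140],"twist": 0},
  {"hand": 30,"xyz": [95,-2,-140],"twist": 0},
  {"hand": 30,"xyz": [145,-2,-140],"twist": 0},
  {"hand": 30,"xyz": [195,-3,-140],"twist": 0},
  {"hand": 30,"xyz": [245,-4,-140],"twist": 0},
  {"hand": 30,"xyz": [295,-4,-140],"twist": 0},
  {"hand": 30,"xyz": [345,-5,-140],"twist": 0},
  {"hand": 30,"xyz": [395,-6,-140],"twist": 0},
  {"hand": 30,"xyz": [440,-6,-140],"twist": 0},
])

```text
clock: 6.25
eef_pos: [0.5852, 0.1905, 0.2008]
tool_rot: [-0.0, 0.72, 0.694, 0.0]
wrist_force: [0.3, 0.1, -0.0]
width: 0.0297
gripper_force: 0.0
```

Call:
send_rows([
  {"hand": 30,"xyz": [0,0,0],"twist": 0},
  {"hand": 30,"xyz": [0,0,0],"twist": 0},
  {"hand": 30,"xyz": [0,0,0],"twist": 0},
])

```text
clock: 6.55
eef_pos: [0.5861, 0.1859, 0.2003]
tool_rot: [0.0, 0.721, 0.693, -0.0]
wrist_force: [-0.9, 0.5, -0.7]
width: 0.0299
gripper_force: 0.0
```

Call:
send_rows([
  {"hand": 30,"xyz": [20,2,0],"twist": 0},
  {"hand": 30,"xyz": [20,2,10],"twist": 0},
  {"hand": 30,"xyz": [20,2,40],"twist": 0},
  {"hand": 30,"xyz": [20,2,75],"twist": 0},
  {"hand": 30,"xyz": [20,2,110],"twist": 0},
  {"hand": 30,"xyz": [20,2,130],"twist": 0},
  {"hand": 30,"xyz": [20,2,140],"twist": 0},
  {"hand": 30,"xyz": [20,2,140],"twist": 0},
  {"hand": 30,"xyz": [20,2,140],"twist": 0},
])

```text
clock: 7.45
eef_pos: [0.5896, 0.2064, 0.0612]
tool_rot: [0.0, 0.721, 0.693, 0.0]
wrist_force: [-0.7, 0.1, 0.2]
width: 0.0301
gripper_force: 0.0
```

Call:
send_rows([
  {"hand": 30,"xyz": [-10,0,0],"twist": 0},
  {"hand": 30,"xyz": [-22,0,0],"twist": 0},
  {"hand": 30,"xyz": [-37,0,0],"twist": 0},
  {"hand": 30,"xyz": [-54,0,0],"twist": 0},
  {"hand": 30,"xyz": [-72,0,0],"twist": 0},
  {"hand": 30,"xyz": [-92,0,0],"twist": 0},
  {"hand": 30,"xyz": [-112,0,0],"twist": 0},
  {"hand": 30,"xyz": [-132,0,0],"twist": 0},
  {"hand": 30,"xyz": [-152,0,0],"twist": 0},
  {"hand": 30,"xyz": [-172,0,0],"twist": 0},
  {"hand": 30,"xyz": [-188,0,0],"twist": 0},
  {"hand": 30,"xyz": [-200,0,0],"twist": 0},
])

```text
clock: 8.65
eef_pos: [0.5808, 0.0044, 0.0605]
tool_rot: [0.0, 0.722, 0.692, -0.0]
wrist_force: [-0.3, 0.5, 0.3]
width: 0.0297
gripper_force: 0.0
```

```bash
python3 - <<'E'
from h import *
s=r.get_state();print(s["eef_pos"],s["tool_rot"],s["wrist_force"])
for cam in ["top","side"]:
    c=cap(cam,cam+"3")
    for n in ["heel1","jar","half_baguette"]:
        print(n,[(np.round(pos(c,b),3).tolist(),round(b["score"],2)) for b in boxes_of(n,cam)])
E
```

```text
[0.58082003 0.00442582 0.06054253] [ 2.42103894e-04  7.21760590e-01  6.92142718e-01 -2.23879374e-04] [-0.30887654  0.49106239  0.27520731]
heel1 [([0.398, 0.113, 0.089], 0.84), ([0.573, -0.289, 0.041], 0.75)]
jar []
half_baguette [([0.669, 0.083, 0.102], 0.98), ([0.501, 0.085, 0.048], 0.38)]
heel1 [([0.406, -0.054, 0.086], 0.96), ([0.57, -0.279, 0.031], 0.81), ([0.397, 0.119, 0.094], 0.67), ([0.586, -0.006, 0.074], 0.45), ([0.774, 0.1, 0.013], 0.41)]
jar [([0.501, -0.01, 0.095], 0.86), ([0.512, 0.278, 0.046], 0.22)]
half_baguette [([0.663, 0.077, 0.099], 0.62)]
```

View pics/side3.png

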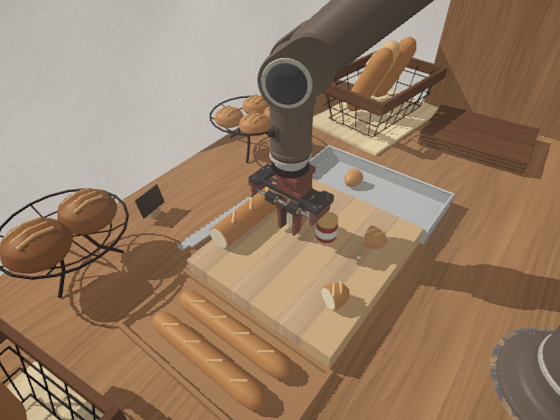

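Heel A stays ahead of the fingertips, and B rests mid-pan at (353,177). I'll carry on over the edge.

Call:
send_rows([
  {"hand": 30,"xyz": [-12,0,0],"twist": 0},
  {"hand": 30,"xyz": [-28,0,0],"twist": 0},
  {"hand": 30,"xyz": [-46,0,0],"twist": 0},
  {"hand": 30,"xyz": [-66,0,0],"twist": 0},
  {"hand": 30,"xyz": [-88,0,0],"twist": 0},
  {"hand": 30,"xyz": [-110,0,0],"twist": 0},
  {"hand": 30,"xyz": [-132,0,0],"twist": 0},
  {"hand": 30,"xyz": [-154,0,0],"twist": 0},
  {"hand": 30,"xyz": [-176,0,0],"twist": 0},
  {"hand": 30,"xyz": [-198,0,0],"twist": 0},
  {"hand": 30,"xyz": [-220,0,0],"twist": 0},
  {"hand": 30,"xyz": [-235,0,0],"twist": 0},
])

```text
clock: 10.25
eef_pos: [0.5705, -0.2316, 0.0602]
tool_rot: [0.0, 0.722, 0.692, -0.001]
wrist_force: [0.2, 0.2, -0.0]
width: 0.0301
gripper_force: 0.0
```

Call:
send_rows([
  {"hand": 30,"xyz": [0,0,0],"twist": 0},
  {"hand": 30,"xyz": [0,0,-30],"twist": 0},
  {"hand": 30,"xyz": [0,0,-70],"twist": 0},
  {"hand": 30,"xyz": [0,0,-110],"twist": 0},
  {"hand": 30,"xyz": [0,0,-140],"twist": 0},
  {"hand": 30,"xyz": [0,0,-140],"twist": 0},
])

```text
clock: 10.85
eef_pos: [0.5741, -0.227, 0.2053]
tool_rot: [0.003, 0.721, 0.693, 0.002]
wrist_force: [-0.9, 0.3, -0.2]
width: 0.03
gripper_force: 0.0
```

```bash
python3 - <<'E'
from h import *
s=r.get_state();print(s["eef_pos"],s["tool_rot"],s["wrist_force"])
for cam in ["top","side"]:
    c=cap(cam,cam+"4")
    for n in ["heel1","jar"]:
        print(n,[(np.round(pos(c,b),3).tolist(),round(b["score"],2)) for b in boxes_of(n,cam)])
E
```

```text
[ 0.5741344  -0.22699946  0.20532008] [0.00325915 0.7206317  0.69330812 0.00178168] [-0.93079854  0.2658248  -0.23142194]
heel1 [([0.407, -0.065, 0.092], 0.91), ([0.395, 0.111, 0.091], 0.7), ([0.57, -0.235, 0.046], 0.68)]
jar [([0.511, -0.021, 0.103], 0.91)]
heel1 [([0.398, 0.118, 0.091], 0.93), ([0.407, -0.056, 0.087], 0.61), ([0.568, -0.231, 0.049], 0.53), ([0.567, -0.288, 0.04], 0.52)]
jar [([0.5, -0.015, 0.096], 0.92)]
```

View pics/side4.png

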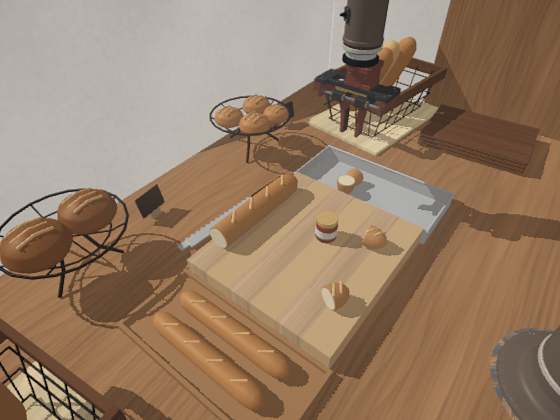

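A (346,183) and B are both in the pan. Next is heel D.

Call:
send_rows([
  {"hand": 30,"xyz": [25,-20,0],"twist": 0},
  {"hand": 30,"xyz": [60,-48,0],"twist": 0},
  {"hand": 30,"xyz": [95,-76,0],"twist": 0},
  {"hand": 30,"xyz": [130,-104,0],"twist": 0},
  {"hand": 30,"xyz": [165,-132,0],"twist": 0},
  {"hand": 30,"xyz": [195,-158,0],"twist": 0},
  {"hand": 30,"xyz": [217,-175,0],"twist": 0},
  {"hand": 30,"xyz": [217,-175,0],"twist": 0},
  {"hand": 30,"xyz": [217,-175,0],"twist": 0},
])

```text
clock: 12.05
eef_pos: [0.4054, -0.0043, 0.2002]
tool_rot: [0.0, 0.721, 0.693, -0.0]
wrist_force: [0.3, -0.3, 0.2]
width: 0.0303
gripper_force: 0.0
```

Call:
send_rows([
  {"hand": 30,"xyz": [0,3,30],"twist": 0},
  {"hand": 30,"xyz": [0,3,65],"twist": 0},
  {"hand": 30,"xyz": [0,3,100],"twist": 0},
  {"hand": 30,"xyz": [0,3,125],"twist": 0},
  {"hand": 30,"xyz": [0,3,139],"twist": 0},
  {"hand": 30,"xyz": [0,3,140],"twist": 0},
  {"hand": 30,"xyz": [0,3,140],"twist": 0},
])

```text
clock: 12.75
eef_pos: [0.4087, -0.0046, 0.0601]
tool_rot: [-0.001, 0.721, 0.693, -0.0]
wrist_force: [0.7, -1.0, 0.5]
width: 0.03
gripper_force: 0.0
```

Call:
send_rows([
  {"hand": 30,"xyz": [-12,0,0],"twist": 0},
  {"hand": 30,"xyz": [-26,0,0],"twist": 0},
  {"hand": 30,"xyz": [-42,0,0],"twist": 0},
  {"hand": 30,"xyz": [-60,0,0],"twist": 0},
  {"hand": 30,"xyz": [-82,0,0],"twist": 0},
  {"hand": 30,"xyz": [-106,0,0],"twist": 0},
  {"hand": 30,"xyz": [-132,0,0],"twist": 0},
  {"hand": 30,"xyz": [-160,0,0],"twist": 0},
  {"hand": 30,"xyz": [-188,0,0],"twist": 0},
  {"hand": 30,"xyz": [-218,0,0],"twist": 0},
  {"hand": 30,"xyz": [-250,0,0],"twist": 0},
  {"hand": 30,"xyz": [-250,0,0],"twist": 0},
])

```text
clock: 13.95
eef_pos: [0.3984, -0.2593, 0.0615]
tool_rot: [0.002, 0.723, 0.69, -0.0]
wrist_force: [-0.2, 0.4, 0.3]
width: 0.0301
gripper_force: 0.0
```

```bash
python3 - <<'E'
from h import *
s=r.get_state();print(s["eef_pos"],s["tool_rot"],s["wrist_force"])
for cam in ["top","side"]:
    c=cap(cam,cam+"5")
    for n in ["heel1","jar"]:
        print(n,[(np.round(pos(c,b),3).tolist(),round(b["score"],2)) for b in boxes_of(n,cam)])
E
```

```text
[ 0.39839153 -0.25927991  0.06145521] [ 1.53870177e-03  7.23394172e-01  6.90433484e-01 -3.29638095e-04] [-0.1952033   0.42450435  0.3225909 ]
heel1 [([0.396, 0.109, 0.09], 0.69), ([0.571, -0.24, 0.049], 0.64), ([0.569, -0.29, 0.042], 0.62)]
jar [([0.509, -0.021, 0.105], 0.69)]
heel1 [([0.356, -0.266, 0.038], 0.91), ([0.569, -0.232, 0.049], 0.84), ([0.398, 0.119, 0.092], 0.82), ([0.568, -0.289, 0.038], 0.66)]
jar [([0.504, -0.014, 0.097], 0.77)]
```

View pics/side5.png

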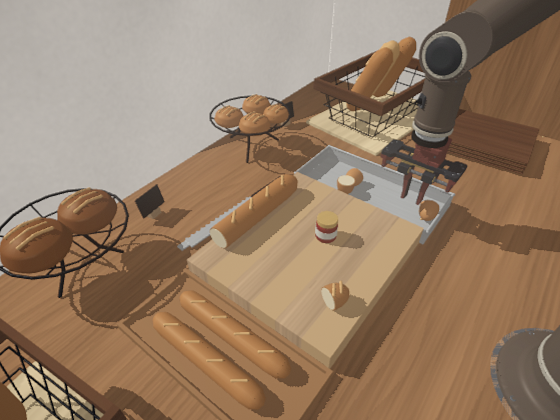

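D is in the pan at (428,210), near its near end. Last is heel C, and I'll aim its lane slightly inward.

Call:
send_rows([
  {"hand": 30,"xyz": [0,0,-40],"twist": 0},
  {"hand": 30,"xyz": [0,0,-80],"twist": 0},
  {"hand": 30,"xyz": [0,0,-120],"twist": 0},
  {"hand": 30,"xyz": [40,-2,-138],"twist": 0},
  {"hand": 30,"xyz": [90,-4,-138],"twist": 0},
  {"hand": 30,"xyz": [140,-6,-138],"twist": 0},
  {"hand": 30,"xyz": [190,-8,-138],"twist": 0},
  {"hand": 30,"xyz": [240,-10,-138],"twist": 0},
  {"hand": 30,"xyz": [290,-12,-138],"twist": 0},
  {"hand": 30,"xyz": [340,-15,-138],"twist": 0},
  {"hand": 30,"xyz": [390,-17,-138],"twist": 0},
  {"hand": 30,"xyz": [420,-18,-138],"twist": 0},
])

```text
clock: 15.45
eef_pos: [0.396, 0.1707, 0.199]
tool_rot: [0.0, 0.719, 0.695, 0.001]
wrist_force: [0.9, -0.8, -0.2]
width: 0.0302
gripper_force: 0.0
```

Call:
send_rows([
  {"hand": 30,"xyz": [0,0,0],"twist": 0},
  {"hand": 30,"xyz": [0,0,0],"twist": 0},
  {"hand": 30,"xyz": [0,0,0],"twist": 0},
])

```text
clock: 15.75
eef_pos: [0.397, 0.1655, 0.1982]
tool_rot: [0.0, 0.721, 0.693, -0.0]
wrist_force: [0.5, -0.3, -0.2]
width: 0.03
gripper_force: 0.0
```

Call:
send_rows([
  {"hand": 30,"xyz": [15,1,0],"twist": 0},
  {"hand": 30,"xyz": [15,1,10],"twist": 0},
  {"hand": 30,"xyz": [15,1,40],"twist": 0},
  {"hand": 30,"xyz": [15,1,75],"twist": 0},
  {"hand": 30,"xyz": [15,1,108],"twist": 0},
  {"hand": 30,"xyz": [15,1,130],"twist": 0},
  {"hand": 30,"xyz": [15,1,138],"twist": 0},
  {"hand": 30,"xyz": [15,1,138],"twist": 0},
  {"hand": 30,"xyz": [15,1,138],"twist": 0},
])

```text
clock: 16.65
eef_pos: [0.3993, 0.1812, 0.0611]
tool_rot: [0.0, 0.721, 0.693, 0.0]
wrist_force: [-0.5, 0.6, 0.7]
width: 0.0299
gripper_force: 0.0
```

Call:
send_rows([
  {"hand": 30,"xyz": [-10,0,0],"twist": 0},
  {"hand": 30,"xyz": [-22,0,0],"twist": 0},
  {"hand": 30,"xyz": [-37,1,0],"twist": 0},
  {"hand": 30,"xyz": [-54,2,0],"twist": 0},
  {"hand": 30,"xyz": [-72,3,0],"twist": 0},
  {"hand": 30,"xyz": [-92,4,0],"twist": 0},
  {"hand": 30,"xyz": [-112,5,0],"twist": 0},
  {"hand": 30,"xyz": [-132,6,0],"twist": 0},
  {"hand": 30,"xyz": [-152,7,0],"twist": 0},
  {"hand": 30,"xyz": [-172,8,0],"twist": 0},
  {"hand": 30,"xyz": [-190,9,0],"twist": 0},
  {"hand": 30,"xyz": [-200,9,0],"twist": 0},
])

```text
clock: 17.85
eef_pos: [0.3996, -0.0214, 0.0608]
tool_rot: [0.001, 0.722, 0.692, -0.0]
wrist_force: [-0.2, 0.4, -0.2]
width: 0.03
gripper_force: 0.1
```

```bash
python3 - <<'E'
from h import *
s=r.get_state();print(s["eef_pos"],s["tool_rot"],s["wrist_force"])
for cam in ["top","side"]:
    c=cap(cam,cam+"6")
    for n in ["heel1","jar"]:
        print(n,[(np.round(pos(c,b),3).tolist(),round(b["score"],2)) for b in boxes_of(n,cam)])
E
```

```text
[ 0.3996117  -0.02139044  0.0608447 ] [ 6.23931535e-04  7.22047887e-01  6.91842765e-01 -2.18980743e-04] [-0.15814685  0.3751472  -0.15242724]
heel1 [([0.569, -0.245, 0.049], 0.76), ([0.57, -0.289, 0.039], 0.73), ([0.359, -0.284, 0.045], 0.61)]
jar [([0.511, -0.022, 0.107], 0.85)]
heel1 [([0.358, -0.27, 0.038], 0.81), ([0.571, -0.236, 0.046], 0.76), ([0.571, -0.287, 0.039], 0.68), ([0.409, -0.032, 0.085], 0.49)]
jar [([0.504, -0.011, 0.093], 0.84)]
```

View pics/side6.png

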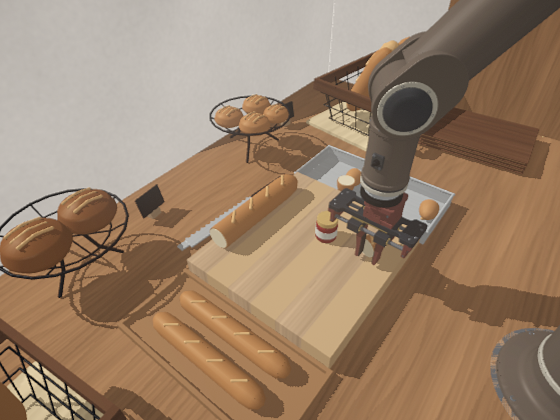

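Heel C is between and ahead of the fingertips, with its pusher clear of the jar. I'll finish this sweep, then lift away.

Call:
send_rows([
  {"hand": 30,"xyz": [-12,0,0],"twist": 0},
  {"hand": 30,"xyz": [-28,1,0],"twist": 0},
  {"hand": 30,"xyz": [-46,2,0],"twist": 0},
  {"hand": 30,"xyz": [-64,3,0],"twist": 0},
  {"hand": 30,"xyz": [-84,4,0],"twist": 0},
  {"hand": 30,"xyz": [-104,5,0],"twist": 0},
  {"hand": 30,"xyz": [-126,6,0],"twist": 0},
  {"hand": 30,"xyz": [-148,7,0],"twist": 0},
  {"hand": 30,"xyz": [-170,8,0],"twist": 0},
  {"hand": 30,"xyz": [-192,9,0],"twist": 0},
  {"hand": 30,"xyz": [-215,10,0],"twist": 0},
  {"hand": 30,"xyz": [-220,10,0],"twist": 0},
])

```text
clock: 19.35
eef_pos: [0.4013, -0.2406, 0.0603]
tool_rot: [0.0, 0.722, 0.692, -0.0]
wrist_force: [0.0, 0.1, 0.4]
width: 0.0301
gripper_force: 0.0
```

Call:
send_rows([
  {"hand": 30,"xyz": [0,0,0],"twist": 0},
  {"hand": 30,"xyz": [0,0,-30],"twist": 0},
  {"hand": 30,"xyz": [0,0,-70],"twist": 0},
  {"hand": 30,"xyz": [0,0,-110],"twist": 0},
  {"hand": 30,"xyz": [-30,0,-140],"twist": 0},
  {"hand": 30,"xyz": [-70,0,-150],"twist": 0},
  {"hand": 30,"xyz": [-110,0,-150],"twist": 0},
  {"hand": 30,"xyz": [-150,0,-150],"twist": 0},
  {"hand": 30,"xyz": [-190,0,-150],"twist": 0},
  {"hand": 30,"xyz": [-220,0,-150],"twist": 0},
  {"hand": 30,"xyz": [-220,0,-150],"twist": 0},
])

```text
clock: 20.45
eef_pos: [0.3917, -0.4614, 0.2094]
tool_rot: [-0.0, 0.722, 0.692, -0.0]
wrist_force: [0.3, -0.6, -1.1]
width: 0.0296
gripper_force: 0.0
```

```bash
python3 - <<'E'
from h import *
s=r.get_state();print(s["clock"],s["eef_pos"],s["wrist_force"])
ims=[]
for cam in ["top","side"]:
    c=cap(cam); ims.append(c["img"][100:350,100:500,::-1])
    for n in ["heel1","jar","half_baguette"]:
        print(n,[(np.round(pos(c,b),3).tolist(),round(b["score"],2)) for b in boxes_of(n,cam)])
cv2.imwrite("pics/end.png",cv2.resize(np.vstack(ims),None,fx=1.2,fy=1.2))
E
```

```text
20.45 [ 0.39174916 -0.46135664  0.20937909] [ 0.28425362 -0.64962593 -1.13464578]
heel1 [([0.41, -0.27, 0.047], 0.92), ([0.354, -0.286, 0.043], 0.74), ([0.572, -0.241, 0.049], 0.72), ([0.569, -0.289, 0.045], 0.58)]
jar [([0.508, -0.02, 0.105], 0.65)]
half_baguette [([0.667, 0.007, 0.102], 0.61), ([0.573, -0.286, 0.039], 0.5), ([0.355, -0.281, 0.04], 0.4)]
heel1 [([0.356, -0.272, 0.036], 0.8), ([0.568, -0.233, 0.047], 0.72), ([0.567, -0.289, 0.041], 0.7), ([0.409, -0.263, 0.049], 0.68), ([0.502, -0.013, 0.098], 0.47)]
jar [([0.503, -0.016, 0.096], 0.89)]
half_baguette [([0.661, 0.037, 0.097], 0.86)]
```

View pics/end.png

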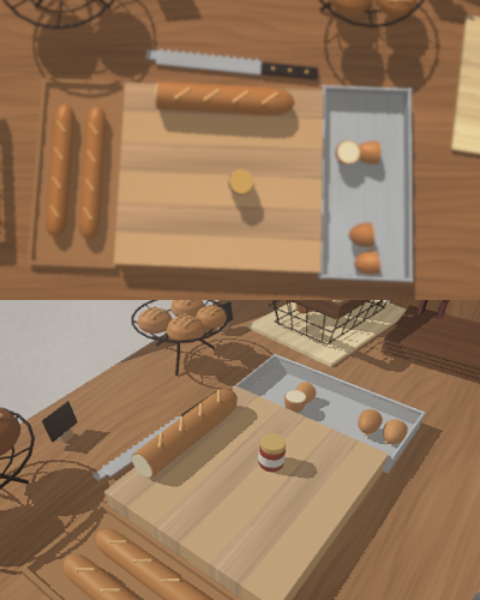

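All four heels lie in the pan, in pairs at about (358,152) and (365,248) in the upper crop. The jar, baguette, knife and thin loaves are where they were.

```bash
python3 -c "
from bench import hand_in
print(hand_in())"
```

```text
the job is handed in; nothing more can be done
None
```

All four baguette ends were swept off the board into the pan, nothing else appeared to move, and the job was handed in at about 20.5 s; no verdict was returned.

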